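Sweep the spent copper discs into the red tray

TASK

Clear the spent samples: with the fingertips, sweep the three copper discs along the grey board and off its end into the red tray, pushing them flat over the surface without ever lifting them. Leave the orange-capped jar, the small white box and the silver reference disc where they stand on the board, and let no copper disc go into the blue tray.

Things in the scene. Friction and masses are not known exactly. Their poses are not given: they have to be found in the camera images.
- board: Grey fixed slab on the bench, 216 mm (its x) by 260 mm (its y), flat top 36 mm above its origin; origin at the centre of its underside, at bench level; x points roughly away from the robot, y to its left. Aluminium strips 6 mm wide and 6 mm high stand along its two x edges (near and far); its two y ends are open, a tray beyond each.
- red_tray: Red open-topped fixed tray, outside 210 (its x) by 130 (its y) by 30 mm high, walls and floor 5 mm; origin at the centre of its underside, resting on the bench. It stands at one of the two open ends of the grey board (either end, it varies), 1 mm from it, its axes parallel to the board's; its rim is 6 mm lower than the board's top, so what is pushed off the board's end drops in.
- blue_tray: Blue open-topped fixed tray, outside 210 (its x) by 130 (its y) by 30 mm high, walls and floor 5 mm; origin at the centre of its underside, resting on the bench. It stands at one of the two open ends of the grey board (either end, it varies), 1 mm from it, its axes parallel to the board's; its rim is 6 mm lower than the board's top, so what is pushed off the board's end drops in.
- copper1: Copper-coloured solid disc, 30 mm diameter, 10 mm thick, about 60 g, loose, lying flat on the grey board; origin at its centre (5 mm above its underside). It slides when pushed at its rim. It lies in the middle lane of the board, with its centre within 30 mm of the board's centre line (its y axis), the three spaced about 75 mm along y.
- copper2: Copper-coloured solid disc, 30 mm diameter, 10 mm thick, about 60 g, loose, lying flat on the grey board; origin at its centre (5 mm above its underside). It slides when pushed at its rim. It lies in the middle lane of the board, with its centre within 30 mm of the board's centre line (its y axis), the three spaced about 75 mm along y.
- copper3: Copper-coloured solid disc, 30 mm diameter, 10 mm thick, about 60 g, loose, lying flat on the grey board; origin at its centre (5 mm above its underside). It slides when pushed at its rim. It lies in the middle lane of the board, with its centre within 30 mm of the board's centre line (its y axis), the three spaced about 75 mm along y.
- jar: Small clear jar with orange cap, 32 mm diameter, 44 mm high, standing loose on the board near its near or far edge, its centre about 81 mm from the board's centre line; origin at the centre of its underside. Must stay.
- white_box: Small white plastic box with a grey band, about 30 (its x) by 50 (its y) by 18 mm high, loose on the board near its near or far edge, its centre about 81 mm from the board's centre line; origin at the centre of its underside. Must stay.
- reference_disc: Silver aluminium disc, 30 mm diameter, 10 mm thick, loose on the board near its near or far edge, its centre about 81 mm from the board's centre line; origin at its centre (5 mm above its underside). Must stay.

How it is judged (in metres and radians):
At the end, for the whole second after the job is handed in: All three copper discs lie at rest (below 0.02 m/s) inside the red tray: centres within 100 mm (its x) and 60 mm (its y) of its origin and lower than 35 mm above the bench. The jar, the white box and the silver disc are within 20 mm of where they started and tilted less than 0.2 rad (x of copper1 in the frame of red_tray between -0.1 and 0.1 m and y of copper1 in the frame of red_tray between -0.06 and 0.06 m and height (world z) of each of copper1, copper2, copper3 below 0.035 m and linear speed of each of copper1, copper2, copper3 below 0.02 m/s and x of copper2 in the frame of red_tray between -0.1 and 0.1 m and y of copper2 in the frame of red_tray between -0.06 and 0.06 m and x of copper3 in the frame of red_tray between -0.1 and 0.1 m and y of copper3 in the frame of red_tray between -0.06 and 0.06 m and distance of each of jar, white_box, reference_disc from where it was at the start of the episode below 0.02 m and angle between each of jar, white_box, reference_disc's own z axis and vertical below 0.2 rad); the robot touches nothing.
It fails at once if a copper disc is lifted: its centre rises more than 12 mm above its height on the board (53 mm above the bench) (height (world z) of any of copper1, copper2, copper3 above 0.053 m).
It fails at once if a copper disc drops into the blue tray ((x of copper1 in the frame of blue_tray between -0.1 and 0.1 m and y of copper1 in the frame of blue_tray between -0.06 and 0.06 m and height (world z) of copper1 below 0.035 m) or (x of copper2 in the frame of blue_tray between -0.1 and 0.1 m and y of copper2 in the frame of blue_tray between -0.06 and 0.06 m and height (world z) of copper2 below 0.035 m) or (x of copper3 in the frame of blue_tray between -0.1 and 0.1 m and y of copper3 in the frame of blue_tray between -0.06 and 0.06 m and height (world z) of copper3 below 0.035 m)).
It fails at once if the jar, the white box or the silver disc is pushed more than 20 mm, lifted or tipped over (0.5 rad) (distance of any of jar, white_box, reference_disc from where it was at the start of the episode above 0.02 m or angle between any of jar, white_box, reference_disc's own z axis and vertical above 0.5 rad).
It also fails if it takes over 54 s, if anything falls off the work surface, if the arm or the gripper's body presses on something with over 40 N, if the wrist force passes 120 N, or if a joint passes its speed limit or range.

ROBOT

A 7-joint arm with a two-finger parallel gripper is mounted at the origin on the work surface. World frame = base frame: x ahead of the robot, y to its left, z up, the work surface at z = 0. Lengths are in m, angles in degrees, forces in N, time in s.
With the tool pointing down it reaches from about 0.4 to 0.925 m from the base axis. Payload 5.6 kg.
Tool frame: the origin (TCP) lies at the very end of the fingers, on their centre line; the grasp point (between the pads) lies 19 mm behind it; z points along the fingers, y is the line along which they close (so a half turn about z gives the same grasp; the last joint's range is limited). The gripper opens to 85 mm and grips with 20 to 120 N. Pads are 22 mm wide; open, the fingers measure 114 mm over their backs; the gripper's body (76 mm by 85 mm) begins 54 mm behind the grasp point. The pads swing forward as they close: fully open they stand 13 mm farther back than shut.
Start: joints at [70.187, 26.786, -0.665, 91.828, 0.344, 61.387, -3.226], TCP at [0.194, -0.62, 0.231] pointing down, gripper open.
Joint ranges: [-144.91, 144.91], [-17.63, 115.5], [-89.93, 88.59], [15.96, 139.68], [-74.01, 254.01], [8.47, 105.57], [-167.45, 167.45]. Speed limits (degrees/s): [147.25, 147.25, 180, 180, 180, 180, 180].

INTERFACE

Orientations are given as [roll, pitch, yaw] about the fixed x, y, z axes, in that order (R = Rz(yaw) Ry(pitch) Rx(roll)).
In Python, from bench import arm, optics, finder gives the robot as it stands.
- The arm moves only by the tool apply_moves, never from a script. Its argument "plan" is a list of rows, each a list of 5 numbers: the finger opening in m, from 0 to 0.0854, then the shift along the tool's x, y, z in m, then the turn about the tool's z in degrees. A call has 1 to 8 rows; each row shifts and turns the commanded pose from where the row before left it, along the tool's axes as they then stand; what a row does not reach is not made up. A row lasts 1/12 s, in which the tool goes at most 41.7 mm and 7.16 degrees, less where a joint would pass 70% of its speed; a pose out of reach is approached as far as the arm can. A call is refused whole if a number of a shift passes 0.0417 or a number of a turn 7.16, either way. A call with a gripper value outside its range is refused whole. The fingers move at their own pace and stop on an object; the grip force is fixed at half the most. Time passes only in rows, so rows that do not move let the fingers close. It gives the time, the measured TCP pose, the force, the opening and the grip force at its end, in the units of the state.
- arm.get_state(): the state, without advancing time (a new reading comes with each control period).
- optics.capture(name): name is "scene" or "top"; returns a dict with "img" (384x512x3 uint8, red, green, blue), "mtx" (3x3 intrinsics, pixels), "T" (4x4, takes a point from camera to world coordinates). Camera axes: x right, y up, looking along -z (the intrinsics and any distortion apply to the point x, -y, -z); pixel columns grow to the right and rows downward; lengths in m; the calibration is good to about 2 mm. A picture is of the moment at which its call begins. There is no depth.
- arm.finish_job(): hands the job in; it is judged then, once.
Trained networks look in a picture, given as the dict that the camera call returned (one of the last four; its "shot" number tells which), for a name from the list of things; names that differ only in an ending like _2 or _b are one class to them, and where a whole thing is asked for, a point or a joint stands for the part that bears it (a point fixed in the world has none). Each returns a list of dicts, best first, with "score" (0 to 1); they miss things now and then, are a little off and sometimes report something else, mostly with a low value. They report only what shows in the picture. A call takes as long as a camera call.
- finder.boxes_of(picture, name): "centre" ([column, row] in pixels, amid what is visible of it).
- finder.cut_out(picture, name): "pixels" (384x512 bool, what is visible of it) and "centre" ([column, row] in pixels, amid what is visible of it).
- finder.place_of(picture, name): "centre" ([column, row] in pixels: a listed point, or the origin of a listed thing).
The state is a dict: "clock": time; "joint_pos": joint angles; "qd": joint speeds; "joint_efforts": joint torques, N m; "ee_pos": TCP position; "eef_rot": TCP orientation; "wrist_force": force on the tool from outside, world axes, zero at the start; "moment": the same for the moment, N m; "opening": finger opening in m; "gripper_force": force on a finger pad.
Only numpy, scipy, OpenCV 4.12 (cv2) and the standard library are available. Lean on these libraries where they do the work, as an engineer would, in place of code of your own. Each camera call takes 0.05 s, during which the arm holds its last target. There are 200 camera calls.

## Working session

There is one attempt and no reset: what is moved stays moved. The work goes in short steps, Python scripts to look and compute and a tool call to move; the robot and the scene stay as the last step left them, time stands still between calls to the robot, and variables do not carry over. Pictures are saved under pics/ and viewed, at most 10 in all, crops included, and the job is handed in when it is done.

Besides the shell and the picture viewer there is one more tool, called in YAML: its name, and indented under it one key for each argument. apply_moves: Moves the arm, as the interface text tells. Its arguments: {"type":"object","properties":{"plan":{"type":"array"}},"required":["plan"]}

```bash
mkdir -p pics
cat > h.py <<'E'
import numpy as np, cv2
from bench import arm, optics, finder
def world(p,uv,z):
    K=np.array(p["mtx"]);T=np.array(p["T"])
    d=np.linalg.inv(K)@[uv[0],uv[1],1]; d=T[:3,:3]@[d[0],-d[1],-d[2]]
    o=T[:3,3]; return o+d*(z-o[2])/d[2]
E
python3 - <<'E'
from h import *
s=arm.get_state();print(s["ee_pos"],s["eef_rot"],s["opening"],s["clock"])
p=optics.capture("top");cv2.imwrite("pics/a.png",p["img"][:,:,::-1])
print(p.keys())
for n,z in [("copper1",.041),("jar",.036),("white_box",.036),("reference_disc",.041),("red_tray",0),("blue_tray",0),("board",0)]:
    for r in finder.place_of(p,n)[:4]: print(n,round(r["score"],2),np.round(r["centre"]),world(p,r["centre"],z).round(3))
for n,z in [("board",.036),("red_tray",.03)]:
    m=finder.cut_out(p,n)[0]["pixels"].astype(np.uint8)
    c=max(cv2.findContours(m,0,2)[0],key=cv2.contourArea)
    b=cv2.boxPoints(cv2.minAreaRect(c));print(n,[world(p,q,z).round(3)[:2].tolist() for q in b])
E
```

```text
[ 0.19356796 -0.61990559  0.23033546] [-1.79897974e+02  8.13303337e-03  1.73444277e+01] 0.0853278317547798 0.0
dict_keys(['img', 'mtx', 'T', 'shot'])
copper1 0.67 [213. 201.] [0.584 0.114 0.041]
copper1 0.66 [296. 208.] [ 0.568 -0.038  0.041]
copper1 0.6 [256. 226.] [0.537 0.036 0.041]
jar 0.76 [223. 170.] [0.643 0.094 0.036]
white_box 0.56 [277. 256.] [0.481 0.    0.036]
reference_disc 0.66 [296. 169.] [ 0.64  -0.04   0.041]
red_tray 0.76 [160. 209.] [0.575 0.224 0.   ]
blue_tray 0.6 [362. 214.] [ 0.554 -0.168  0.   ]
board 0.81 [254. 213.] [0.562 0.041 0.   ]
board 0.69 [296. 170.] [ 0.644 -0.043  0.   ]
board [[0.454, 0.173], [0.677, 0.168], [0.666, -0.1], [0.445, -0.088]]
red_tray [[0.471, 0.301], [0.682, 0.293], [0.672, 0.162], [0.462, 0.173]]
```

View pics/a.png

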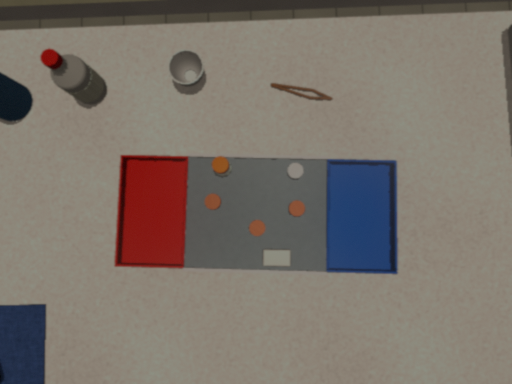

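The top view shows the red tray on the left (+y) at about (160,209) and the blue tray on the right at (362,214). The copper discs are at (213,201), (256,226) and (296,208), with the jar and silver disc on the far edge and the box on the near edge. I'll turn the fingers across the lane and cradle each disc between them at about 20 mm opening.

apply_moves:
  plan:
    - [0.02,0,0,0,-7]
    - [0.02,0,0,0,-7]
    - [0.02,0,0,0,-7]
    - [0.02,0,0,0,-7]
    - [0.02,0,0,0,-7]
    - [0.02,0,0,0,-7]
    - [0.02,0,0,0,-7]
    - [0.02,0,0,0,-7]

```text
clock: 1.17
ee_pos: [0.1938, -0.6205, 0.2313]
eef_rot: [-180.0, 0.0, 73.7]
wrist_force: [0.2, 0.3, 0.1]
opening: 0.0199
gripper_force: 0.0
```

apply_moves:
  plan:
    - [0.02,0,0,0,-7]
    - [0.02,0,0,0,-7]
    - [0.02,0.034,0.017,0,0]
    - [0.02,0.034,0.017,0,0]
    - [0.02,0.034,0.017,0,0]
    - [0.02,0.034,0.017,0,0]
    - [0.02,0.034,0.017,0,0]
    - [0.02,0.034,0.017,0,0]

```text
clock: 1.83
ee_pos: [0.3057, -0.4198, 0.2315]
eef_rot: [180.0, 0.0, 87.3]
wrist_force: [0.7, 0.3, 0.1]
opening: 0.0204
gripper_force: 0.0
```

apply_moves:
  plan:
    - [0.02,0.034,0.017,0,0]
    - [0.02,0.034,0.017,0,0]
    - [0.02,0.034,0.017,0,0]
    - [0.02,0.034,0.017,0,0]
    - [0.02,0.034,0.017,0,0]
    - [0.02,0.034,0.017,0,0]
    - [0.02,0.034,0.017,0,0]
    - [0.02,0.034,0.017,0,0]

```text
clock: 2.5
ee_pos: [0.4542, -0.1545, 0.2317]
eef_rot: [180.0, 0.0, 87.3]
wrist_force: [0.8, 0.5, 0.0]
opening: 0.02
gripper_force: 0.0
```

apply_moves:
  plan:
    - [0.02,0.029,0.0146,0,0]
    - [0.02,0.029,0.0146,0,0]
    - [0.02,0.029,0.0146,0.01,0]
    - [0.02,0.029,0.0146,0.01,0]
    - [0.02,0.029,0.0146,0.01,0]
    - [0.02,0.029,0.0146,0.02,0]
    - [0.02,0.029,0.0146,0.02,0]
    - [0.02,0.029,0.0146,0.02,0]

```text
clock: 3.17
ee_pos: [0.5819, 0.0716, 0.1405]
eef_rot: [180.0, 0.0, 87.3]
wrist_force: [1.2, -0.4, 0.1]
opening: 0.0201
gripper_force: 0.0
```

Run:
```python
from h import *
s=arm.get_state();print(s["ee_pos"],s["eef_rot"])
p=optics.capture("scene");cv2.imwrite("pics/b.png",p["img"][:,:,::-1])
for r in finder.place_of(p,"copper1")[:4]: print(round(r["score"],2),np.round(r["centre"]),world(p,r["centre"],.041).round(3))
```

```text
[0.58185868 0.07156121 0.14051891] [1.79958779e+02 1.81343074e-02 8.73155009e+01]
0.73 [323. 197.] [0.579 0.117 0.041]
0.52 [232. 203.] [ 0.572 -0.04   0.041]
0.49 [272. 185.] [0.542 0.034 0.041]
```

View pics/b.png

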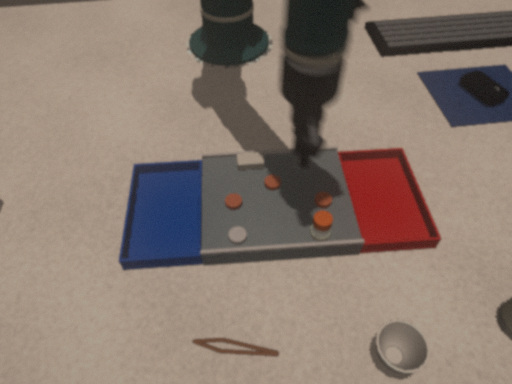

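The scene view shows the gripper above the board beside disc A at (323,197). B is at (272,185) and C at (232,203), and both views agree to within 5 mm. Descending now.

apply_moves:
  plan:
    - [0.02,0,0,0.025,0]
    - [0.02,0,0,0.025,0]
    - [0.02,0,0,0.02,0]
    - [0.02,0,0,0.012,0]
    - [0.02,0,0,0.006,0]
    - [0.02,0,0,0.005,0]
    - [0.02,0,0,0.004,0]
    - [0.02,0,0,0,0]

```text
clock: 3.93
ee_pos: [0.5813, 0.0702, 0.0445]
eef_rot: [180.0, 0.0, 87.3]
wrist_force: [-0.5, 0.2, 1.0]
opening: 0.0201
gripper_force: 0.0
```

apply_moves:
  plan:
    - [0.02,0,0,0.002,0]
    - [0.02,0,0,0.002,0]
    - [0.02,0,0,0,0]

```text
clock: 4.18
ee_pos: [0.5812, 0.0703, 0.0405]
eef_rot: [180.0, 0.0, 87.3]
wrist_force: [-0.6, 0.5, -0.3]
opening: 0.0197
gripper_force: 0.0
```

apply_moves:
  plan:
    - [0.02,0.006,0,0,0]
    - [0.02,0.008,0,0,0]
    - [0.02,0.01,0,0,0]
    - [0.02,0.012,0,0,0]
    - [0.02,0.012,0,0,0]
    - [0.02,0.012,0,0,0]
    - [0.02,0.012,0,0,0]
    - [0.02,0.012,0,0,0]

```text
clock: 4.85
ee_pos: [0.5848, 0.1561, 0.0403]
eef_rot: [180.0, -0.0, 87.4]
wrist_force: [-0.6, -0.7, -0.3]
opening: 0.0203
gripper_force: 0.0
```

apply_moves:
  plan:
    - [0.02,0.012,0,0,0]
    - [0.02,0.012,0,0,0]
    - [0.02,0.012,0,0,0]
    - [0.02,0.008,0,0,0]
    - [0.02,0,0,0,0]
    - [0.02,0,0,0,0]

```text
clock: 5.35
ee_pos: [0.5868, 0.1986, 0.0401]
eef_rot: [-180.0, 0.0, 87.4]
wrist_force: [0.4, -0.5, -0.1]
opening: 0.02
gripper_force: 0.0
```

Run:
```python
from h import *
p=optics.capture("scene");cv2.imwrite("pics/c.png",p["img"][:,:,::-1])
for r in finder.place_of(p,"copper1")[:4]: print(round(r["score"],2),np.round(r["centre"]),world(p,r["centre"],.041).round(3))
```

```text
0.71 [233. 205.] [ 0.576 -0.039  0.041]
0.69 [368. 205.] [0.606 0.19  0.041]
0.64 [272. 180.] [0.531 0.036 0.041]
```

View pics/c.png

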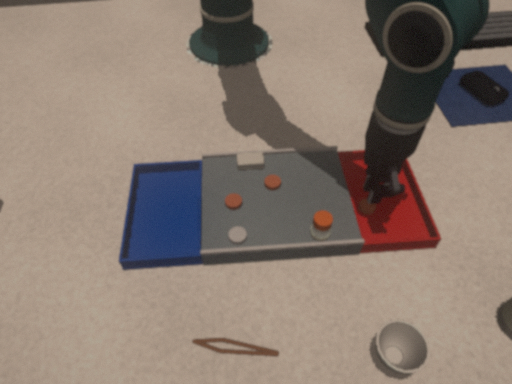

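Disc A is in the red tray at (368,205) and the rest are undisturbed. Next is disc B.

apply_moves:
  plan:
    - [0.02,0,0,-0.025,0]
    - [0.02,0,0,-0.025,0]
    - [0.02,-0.0345,-0.0068,0,0]
    - [0.02,-0.0345,-0.0068,0,0]
    - [0.02,-0.0345,-0.0068,0,0]
    - [0.02,-0.0345,-0.0068,0,0]
    - [0.02,-0.0345,-0.0068,0,0]
    - [0.02,-0.0345,-0.0068,0,0]

```text
clock: 6.12
ee_pos: [0.5357, -0.0095, 0.0904]
eef_rot: [-180.0, 0.0, 87.2]
wrist_force: [1.2, -0.4, -0.8]
opening: 0.0202
gripper_force: 0.0
```

Run:
```python
from h import *
print(arm.get_state()["ee_pos"])
p=optics.capture("scene");cv2.imwrite("pics/d.png",p["img"][100:300,100:460,::-1].repeat(2,0).repeat(2,1))
for r in finder.place_of(p,"copper1")[:4]: print(round(r["score"],2),np.round(r["centre"]),world(p,r["centre"],.041).round(3),world(p,r["centre"],.01).round(3))
```

```text
[ 0.53574042 -0.00950418  0.09035279]
0.54 [271. 184.] [0.538 0.033 0.041] [0.513 0.038 0.01 ]
0.53 [232. 202.] [ 0.57  -0.04   0.041] [ 0.546 -0.04   0.01 ]
0.48 [369. 204.] [0.606 0.192 0.041] [0.584 0.205 0.01 ]
```

View pics/d.png

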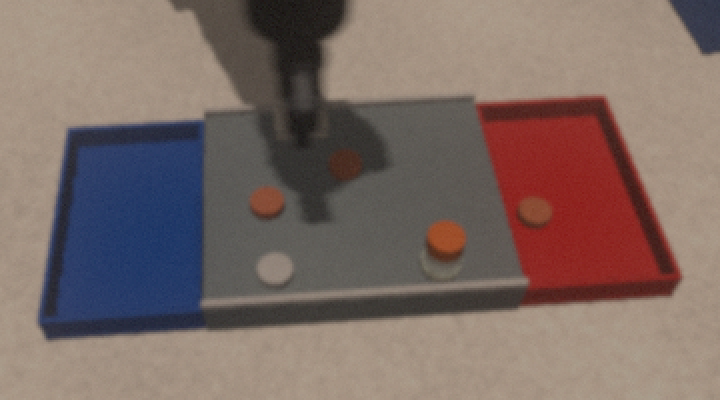

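The crop shows disc A lying flat in the red tray at (535,212), about (0.584, 0.205). Now pushing B the same way.

apply_moves:
  plan:
    - [0.02,0.002,0.002,0.02,0]
    - [0.02,0,0,0.016,0]
    - [0.02,0,0,0.008,0]
    - [0.02,0,0,0.004,0]
    - [0.02,0,0,0.002,0]
    - [0.02,0,0,0,0]
    - [0.02,0.006,0,0,0]
    - [0.02,0.008,0,0,0]

```text
clock: 6.88
ee_pos: [0.5398, 0.0091, 0.0409]
eef_rot: [179.9, 0.0, 87.3]
wrist_force: [-0.0, -0.8, 0.8]
opening: 0.0203
gripper_force: 1.1
```

apply_moves:
  plan:
    - [0.02,0.01,0,0,0]
    - [0.02,0.012,0,0,0]
    - [0.02,0.012,0,0,0]
    - [0.02,0.012,0,0,0]
    - [0.02,0.012,0,0,0]
    - [0.02,0.012,0,0,0]
    - [0.02,0.012,0,0,0]
    - [0.02,0.012,0,0,0]

```text
clock: 7.55
ee_pos: [0.5437, 0.1045, 0.0403]
eef_rot: [-180.0, 0.0, 87.4]
wrist_force: [0.5, -1.1, 1.1]
opening: 0.0199
gripper_force: 0.6
```

apply_moves:
  plan:
    - [0.02,0.014,0,0,0]
    - [0.02,0.014,0,0,0]
    - [0.02,0.014,0,0,0]
    - [0.02,0.014,0,0,0]
    - [0.02,0.014,0,0,0]
    - [0.02,0.014,0,0,0]
    - [0.02,0.014,0,0,0]
    - [0.02,0,0,0,0]

```text
clock: 8.22
ee_pos: [0.5479, 0.2056, 0.0406]
eef_rot: [180.0, -0.2, 87.6]
wrist_force: [-0.1, -0.5, -0.5]
opening: 0.0196
gripper_force: 0.0
```

Run:
```python
from h import *
print(arm.get_state()["ee_pos"])
p=optics.capture("scene");cv2.imwrite("pics/e.png",p["img"][100:300,100:460,::-1].repeat(2,0).repeat(2,1))
for r in finder.place_of(p,"copper1")[:4]: print(round(r["score"],2),np.round(r["centre"]),world(p,r["centre"],.041).round(3),world(p,r["centre"],.01).round(3))
```

```text
[0.5478662  0.20564186 0.04060221]
0.73 [360. 189.] [0.571 0.186 0.041] [0.548 0.2   0.01 ]
0.63 [233. 200.] [ 0.565 -0.038  0.041] [ 0.542 -0.037  0.01 ]
0.56 [366. 204.] [0.603 0.186 0.041] [0.581 0.2   0.01 ]
0.33 [320. 234.] [0.653 0.095 0.041] [0.634 0.104 0.01 ]
```

View pics/e.png

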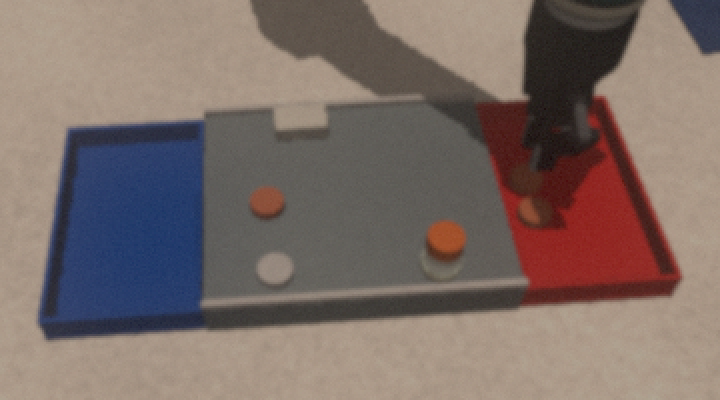

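Disc B dropped into the red tray at crop (525,178), next to A at (535,212). I'll steer C slightly towards the near side so it doesn't land on either of them.

apply_moves:
  plan:
    - [0.02,0,0,-0.025,0]
    - [0.02,0,0,-0.025,0]
    - [0.02,-0.0355,0.0057,0,0]
    - [0.02,-0.0355,0.0057,0,0]
    - [0.02,-0.0355,0.0057,0,0]
    - [0.02,-0.0355,0.0057,0,0]
    - [0.02,-0.0355,0.0057,0,0]
    - [0.02,-0.0355,0.0057,0,0]

```text
clock: 8.98
ee_pos: [0.572, -0.0168, 0.0902]
eef_rot: [-180.0, 0.1, 87.2]
wrist_force: [0.6, -0.4, -0.5]
opening: 0.0199
gripper_force: 0.0
```

apply_moves:
  plan:
    - [0.02,-0.0355,0.0057,0,0]
    - [0.02,-0.0355,0.0057,0,0]
    - [0.02,0,0,0,-6.5]
    - [0.02,0,0,0,-6.5]
    - [0.02,0,0,0,-6.5]
    - [0.02,0,0,0.01,0]
    - [0.02,0,0,0.01,0]
    - [0.02,0,0,0,0]

```text
clock: 9.65
ee_pos: [0.5785, -0.0856, 0.0676]
eef_rot: [-179.8, -0.1, 106.6]
wrist_force: [-0.7, 0.2, -0.3]
opening: 0.0195
gripper_force: 0.0
```

Run:
```python
from h import *
print(arm.get_state()["ee_pos"])
p=optics.capture("scene")
for r in finder.place_of(p,"copper1")[:4]: print(round(r["score"],2),np.round(r["centre"]),world(p,r["centre"],.041).round(3),world(p,r["centre"],.01).round(3))
```

```text
[ 0.57850207 -0.08560891  0.0675659 ]
0.71 [232. 202.] [ 0.569 -0.04   0.041] [ 0.545 -0.04   0.01 ]
0.51 [366. 202.] [0.599 0.188 0.041] [0.577 0.202 0.01 ]
0.44 [360. 191.] [0.575 0.184 0.041] [0.551 0.197 0.01 ]
0.18 [250. 163.] [0.484 0.002 0.041] [0.456 0.004 0.01 ]
```

apply_moves:
  plan:
    - [0.02,0,0.004,0.012,0]
    - [0.02,0,0,0.008,0]
    - [0.02,0,0,0.005,0]
    - [0.02,0,0,0.002,0]
    - [0.02,0,0,0,0]
    - [0.02,0.006,0,0,0]
    - [0.02,0.008,0,0,0]
    - [0.02,0.01,0,0,0]

```text
clock: 10.42
ee_pos: [0.5775, -0.0602, 0.0436]
eef_rot: [180.0, 0.0, 106.8]
wrist_force: [-1.1, 0.1, 0.9]
opening: 0.02
gripper_force: 0.1
```

apply_moves:
  plan:
    - [0.02,0.012,0,0,0]
    - [0.02,0.012,0,0,0]
    - [0.02,0.012,0,0,0]
    - [0.02,0.012,0,0,0]
    - [0.02,0.012,0,0,0]
    - [0.02,0.012,0,0,0]
    - [0.02,0.012,0,0,0]
    - [0.02,0.012,0,0,0]

```text
clock: 11.08
ee_pos: [0.5493, 0.0324, 0.0433]
eef_rot: [180.0, 0.0, 106.9]
wrist_force: [-0.3, -0.8, 0.9]
opening: 0.0196
gripper_force: 0.4
```

Run:
```python
from h import *
print(arm.get_state()["ee_pos"])
p=optics.capture("scene");cv2.imwrite("pics/f.png",p["img"][100:300,100:460,::-1].repeat(2,0).repeat(2,1))
for r in finder.place_of(p,"copper1")[:4]: print(round(r["score"],2),np.round(r["centre"]),world(p,r["centre"],.041).round(3),world(p,r["centre"],.01).round(3))
```

```text
[0.54934449 0.03237508 0.04331767]
0.72 [358. 189.] [0.571 0.183 0.041] [0.547 0.196 0.01 ]
0.57 [367. 202.] [0.601 0.19  0.041] [0.579 0.203 0.01 ]
0.53 [282. 187.] [0.548 0.051 0.041] [0.524 0.057 0.01 ]
```

View pics/f.png

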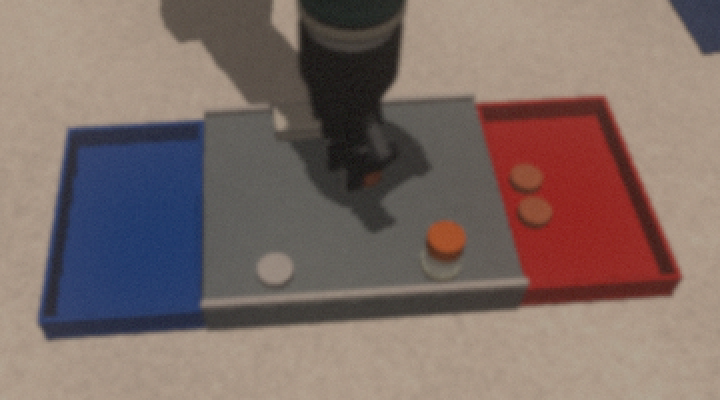

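Disc C is cradled ahead of the fingers at crop (373,178), with A and B flat in the tray. Carrying on, 2 mm lower.

apply_moves:
  plan:
    - [0.02,0.012,0,0.001,0]
    - [0.02,0.014,0,0.001,0]
    - [0.02,0.014,0,0,0]
    - [0.02,0.014,0,0,0]
    - [0.02,0.014,0,0,0]
    - [0.02,0.014,0,0,0]
    - [0.02,0.014,0,0,0]
    - [0.02,0.014,0,0,0]

```text
clock: 11.85
ee_pos: [0.5176, 0.1369, 0.0411]
eef_rot: [-180.0, 0.0, 106.8]
wrist_force: [-0.6, -0.4, 0.0]
opening: 0.0197
gripper_force: 0.5
```

apply_moves:
  plan:
    - [0.02,0.014,0,0,0]
    - [0.02,0.014,0,0,0]
    - [0.02,0.014,0,0,0]
    - [0.02,0.014,0,0,0]
    - [0.02,0.012,0,0,0]
    - [0.02,0,0,0,0]
    - [0.02,0,0,-0.03,0]
    - [0.02,0,0,-0.04,0]

```text
clock: 12.52
ee_pos: [0.4957, 0.2, 0.1089]
eef_rot: [-179.5, 0.0, 106.8]
wrist_force: [1.7, -0.2, 0.8]
opening: 0.0201
gripper_force: 0.0
```

apply_moves:
  plan:
    - [0.02,0,0,-0.04,0]
    - [0.02,-0.02,0,-0.04,0]
    - [0.02,-0.03,0,0,0]
    - [0.02,-0.03,0,0,0]
    - [0.02,-0.03,0,0,0]
    - [0.02,0,0,0,0]
    - [0.02,0,0,0,0]

```text
clock: 13.1
ee_pos: [0.5301, 0.0945, 0.1882]
eef_rot: [-180.0, 0.1, 106.5]
wrist_force: [-0.0, 0.4, -0.7]
opening: 0.0203
gripper_force: 0.0
```

Run:
```python
from h import *
print(arm.get_state()["ee_pos"])
p=optics.capture("scene");cv2.imwrite("pics/g.png",p["img"][100:300,100:460,::-1].repeat(2,0).repeat(2,1))
for r in finder.place_of(p,"copper1")[:4]: print(round(r["score"],2),np.round(r["centre"]),world(p,r["centre"],.01).round(3))
```

```text
[0.53007853 0.09446363 0.18824191]
0.68 [358. 190.] [0.549 0.194 0.01 ]
0.46 [367. 203.] [0.581 0.201 0.01 ]
```

View pics/g.png

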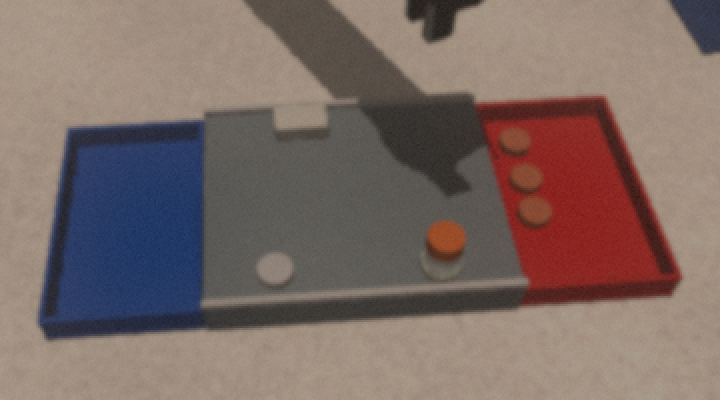

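All three discs lie flat in the red tray at crop (515,140), (527,177) and (535,212). The jar, box and silver disc haven't moved and the arm is clear of everything.

```bash
python3 -c "
from bench import arm
print(arm.finish_job())"
```

```text
the job is handed in; nothing more can be done
None
```

The job is handed in at about 13 s on the clock: the last picture showed all three copper discs flat in the red tray, with the jar, white box and silver disc where they started; the hand-in returned no verdict.

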